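# Tip the pins into the V-trough

### The arm

A 6-joint arm with a two-finger parallel gripper is mounted at the origin on a cart in front of the work surface, level with it; the furniture and walls round the work are solid. World frame = base frame: x ahead of the robot, y to its left, z up, the work surface at z = 0. Lengths are in m, angles in rad, forces in N, time in s.
With the tool pointing down it reaches from about 0.375 to 0.975 m from the base axis. Payload 3.8 kg.
Tool frame: the origin (TCP) lies on the centre line of the jaws, within the pads' length; the fingertips stand 11 mm ahead of it and the grasp point (between the pads) lies 8 mm behind it; z points along the fingers, y is the direction in which the jaws open and shut (so a half turn about z gives the same grasp; the last joint's range is limited). The gripper opens to 88 mm and grips with 3 to 60 N. Pads are 18 mm wide; open, the fingers measure 123 mm over their backs; the gripper's body (75 mm by 187 mm) begins 45 mm behind the grasp point.
Start: joints at [-1.23, 0.264, 1.604, -0, 1.274, -0.037], TCP at [0.249, -0.627, 0.25] pointing down, gripper open.
Joint ranges: [-2.63, 2.63], [-0.94, 2.18], [0.31, 2.57], [-1.31, 4.45], [0, 2.66], [-2.55, 2.55]. Speed limits (rad/s): [2.57, 2.57, 3.14, 3.14, 3.14, 3.14].

### API

Orientations are given as a rotation vector (axis times angle).
In Python, from cell import sensors, eyes, job_done gives the robot as it stands. The module is installed in compiled form; this text tells all that it offers.
- The arm moves only by the tool servo_tool, never from a script. Its arguments are lists of equal length, an entry for each row: "dr": the turn, a rotation vector about the world's x, y, z in units of 5 degrees (1.0 is 5 degrees), a list of three; "delta_pos": the shift along the world's x, y, z in m, a list of three; "claw": the finger opening in m, from 0 to 0.0881. A call has 1 to 20 rows; each row shifts and turns the commanded pose from where the row before left it; what a row does not reach is not made up. A row lasts 1/10 s, in which the tool goes at most 50 mm and 8.59 degrees, less where a joint would pass 70% of its speed; a pose out of reach is approached as far as the arm can. A call with a gripper value outside its range is refused whole. The fingers move at their own pace and stop on an object; the grip force is fixed at half the most. Time passes only in rows, so rows that do not move let the fingers close. It gives the time, the measured TCP pose, the force and the opening at its end, in the units of the state.
- sensors.get_state(): the state, without advancing time (a new reading comes with each control period).
- eyes.capture(name): name is "side" or "top"; returns a dict with "pixels" (480x640x3 uint8, blue, green, red), "depth" (480x640 float32, m along the optical axis (not along the pixel's ray), 0 where there is no reading), "intrinsics" (3x3 intrinsics, pixels), "position" and "attitude" of the camera in the world. Camera axes: x right, y down, z forward; pixel columns grow to the right and rows downward; lengths in m; the calibration is good to about 2 mm. A picture is of the moment at which its call begins.
- job_done(): hands the job in, once; it reports no verdict.
The state is a dict: "clock": time; "q": joint angles; "dq": joint speeds; "joint_torque": joint torques, N m; "position": TCP position; "orientation": TCP orientation; "force": force on the tool from outside, world axes, zero at the start; "moment": the same for the moment, N m; "width": opening from 0.0 (shut) to 1.0 (fully open).
Only numpy, scipy, OpenCV 4.12 (cv2) and the standard library are available. Lean on these libraries where they do the work, as an engineer would, in place of code of your own. Each camera call takes 0.05 s, during which the arm holds its last target.

### The job

Pick up the aluminium tray by its black handle and tip the two steel pins out of its spout into the upper part of the sloping V-trough, so that they slide down the fold and lie in one line, end to end against the end plate. Do not touch the pins with the gripper; then set the empty tray back down upright on the table, let it go, and leave the other things standing where they are.

Things in the scene. Friction and masses are not known exactly. Their poses are not given: they have to be found in the camera images.
- tray: bare aluminium tray holding the two pins: a channel 180 mm long (x), 44 mm wide outside, 38 inside, walls 58 mm high at the sides and back, none at the spout (+x) end. 0.22 kg empty. Origin: centre of its underside; x to the spout, z up. The floor rises 7 degrees to the spout, so level carrying keeps the pins back; tipped spout-down past 15 degrees they slide, by 35 to 40 both run out
- tray_handle (a point): centre of the tray's black crossbar handle: a bar 12 mm thick (tray x), 52 mm long (tray y) and 32 mm high (tray z, 84 to 116 mm above the underside), on two upright straps at the tray's sides. This point is 100 mm above the tray's underside, over the middle of the tray
- tray_lip (a point): tip of the tray's spout, a flat tongue 26 mm wide and 4 mm thick that sticks out 20 mm beyond the walls: middle of its edge, top face, at x = 110, z = 30 mm in the tray's frame. Axes as the tray's
- trough_fold: V-trough: bright steel angle 250 mm long, fold down, two 50 mm legs at 45 degrees (mouth 71 mm wide, leg edges 35 mm above the fold), fixed on a grey sloping stand 80 x 260 mm. Origin: inside of the fold at the end plate's inner face (low end), 30 mm above the table. x runs up the fold at 20 degrees, y across, z square to it out of the V. The end plate stands 46 mm above the fold
- trough_top (a point): point on the inside of the fold at the trough's open upper end, 250 mm up the fold from the end plate, about 115 mm above the table. Pins put in here slide down by themselves. Lying on the fold, a pin's centre is 17 mm above it; the first lies with its centre 35 mm from the end plate, the next 105 mm. Axes as the trough's
- pin_a: polished, oiled round steel pin, 24 mm in diameter, 70 mm long, with two dark grooves; very slippery (friction about 0.12); about 0.09 kg. Origin at its centre, x along its axis. The two pins are alike and lie end to end in the tray at the start
- pin_b: polished, oiled round steel pin, 24 mm in diameter, 70 mm long, with two dark grooves; very slippery (friction about 0.12); about 0.09 kg. Origin at its centre, x along its axis. The two pins are alike and lie end to end in the tray at the start
- loupe: black inspection loupe, an open cup-like cylinder 38 mm across and 36 mm tall; a bystander, to be left where it is. Origin: centre of its underside
- bottle_1: small amber dropper bottle with a black cap, 34 mm across and 102 mm tall; a bystander, to be left where it is. Origin: centre of its underside
- pass_stamp: black waisted hand stamp, 24 x 24 mm and 60 mm tall; a bystander, to be left where it is. Origin: centre of its underside
- solder_spool: small reel with blue flanges, about 56 x 83 x 40 mm with its loose end; a bystander, to be left where it is. Origin: centre of its underside
- spare_nest: brown fixture block studded with pins, 60 x 90 x 22 mm; a bystander, to be left where it is. Origin: centre of its underside
There are look-alikes about, which are no part of the job. What is shaped like the pin_a but yellow is not meant. Leave any blue look-alike of the pin_b alone.

How it is judged:
By the outcome, as a careful person would: the job done as asked, in the order asked, and still so for the second after the job is handed in, with the robot touching nothing.
It also fails if it takes over 56 s, if anything falls off the work surface, if the arm or the gripper's body presses on something with over 40 N, if the wrist force passes 120 N, or if a joint passes its speed limit or range.

## Working session

There is one attempt and no reset: what is moved stays moved. The work goes in short steps, Python scripts to look and compute and a tool call to move; the robot and the scene stay as the last step left them, time stands still between calls to the robot, and variables do not carry over. Pictures are saved under pics/ and viewed, and the job is handed in when it is done.

Besides the shell and the picture viewer there is one more tool, called as name(argument=value, ...) on one line, values as JSON. servo_tool: Moves the arm, as the interface text tells. Its arguments: {"type":"object","properties":{"dr":{"type":"array","items":{"type":"array","items":{"type":"number"}}},"delta_pos":{"type":"array","items":{"type":"array","items":{"type":"number"}}},"claw":{"type":"array","items":{"type":"number"}}},"required":["dr","delta_pos","claw"]}

```bash
mkdir -p pics; python3 - <<'E'
from cell import sensors, eyes
import cv2,pickle
s=sensors.get_state();print(s)
for n in("side","top"):
    c=eyes.capture(n);cv2.imwrite(f"pics/{n}0.png",c["pixels"]);pickle.dump(c,open(f"{n}0.pkl","wb"));print(n,c["intrinsics"],c["position"],c["attitude"])
E
```

```text
{'clock': 0.0, 'q': array([-1.22990463e+00,  2.64740478e-01,  1.60533679e+00, -5.24929299e-05,
        1.27369621e+00, -3.68888734e-02]), 'dq': array([-1.26569257e-03, -1.26764058e-03,  1.25820193e-05, -1.88205895e-03,
        1.25915804e-03, -5.97120265e-05]), 'joint_torque': array([-2.41966423e-03, -5.02111816e+01, -3.56875169e+01,  7.25148688e-02,
        2.93052255e-02, -1.90019505e-04]), 'position': array([ 0.248745  , -0.62677435,  0.24841661]), 'orientation': array([-3.08359933e+00, -5.89514250e-01,  5.96196694e-04]), 'force': array([0.607551  , 1.04087897, 0.03308194]), 'moment': array([0.04110753, 0.00380812, 0.01551135]), 'width': 1.0018885622970757}
side [[474.40071782   0.         315.45140007]
 [  0.         474.40071782 244.57321571]
 [  0.           0.           1.        ]] [0.24347928 0.70016829 0.55104343] [-0.5710238   2.54286309 -1.39335429]
top [[616.6515599    0.         332.06897402]
 [  0.         616.6515599  235.28382134]
 [  0.           0.           1.        ]] [0.48782139 0.02189384 1.18834727] [-2.17992179  2.21841739 -0.06192655]
```

View pics/top0.png

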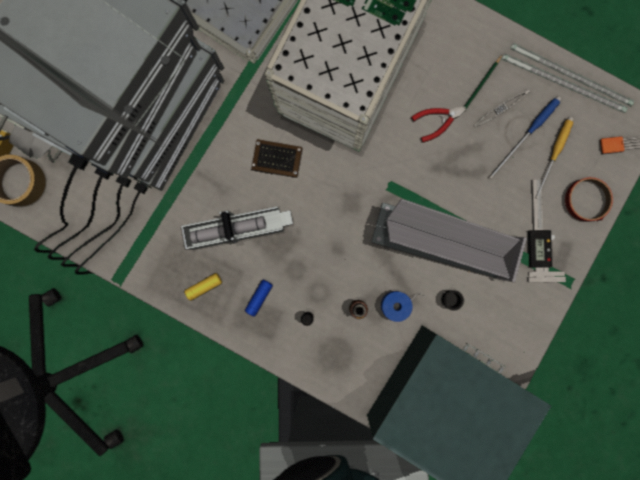

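View pics/side0.png

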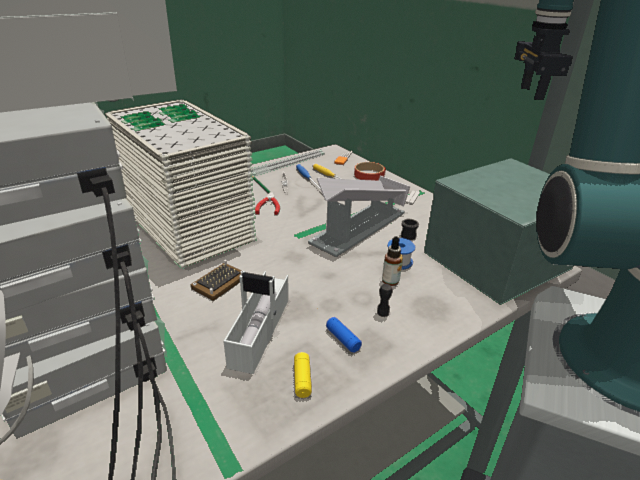

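```bash
cat > h.py <<'E'
import numpy as np,cv2,pickle
from scipy.spatial.transform import Rotation as R
def cloud(c):
    K=c["intrinsics"];d=c["depth"].astype(float);v,u=np.mgrid[:480,:640]
    p=np.stack([(u-K[0,2])/K[0,0]*d,(v-K[1,2])/K[1,1]*d,d],-1)
    P=p@R.from_rotvec(c["attitude"]).as_matrix().T+c["position"]
    P[d==0]=np.nan
    return P
def proj(c,X):
    K=c["intrinsics"];p=(np.atleast_2d(X)-c["position"])@R.from_rotvec(c["attitude"]).as_matrix()
    return np.c_[p[:,0]/p[:,2]*K[0,0]+K[0,2],p[:,1]/p[:,2]*K[1,1]+K[1,2]]
E
python3 - <<'E'
from h import *
np.set_printoptions(precision=3,suppress=True,linewidth=150)
for n,r in(("top",[(165,195,140,65),(355,175,180,115)]),("side",[(215,260,90,120),(300,165,120,100)])):
    c=pickle.load(open(n+"0.pkl","rb"));P=cloud(c)
    ims=[]
    for x,y,w,h in r:
        ims.append(cv2.resize(c["pixels"][y:y+h,x:x+w],None,fx=4,fy=4,interpolation=cv2.INTER_CUBIC))
    W=max(i.shape[1] for i in ims);ims=[cv2.copyMakeBorder(i,0,0,0,W-i.shape[1],0) for i in ims]
    o=np.vstack(ims) if n=="top" else np.hstack(ims)
    s=min(800/o.shape[1],600/o.shape[0],1);cv2.imwrite(f"pics/{n}crop.png",cv2.resize(o,None,fx=s,fy=s))
c=pickle.load(open("top0.pkl","rb"));P=cloud(c)
for u,v in [(228,228),(183,240),(290,217),(240,228),(388,198),(365,240),(525,245),(515,278),(452,238),(380,215),(308,318),(358,308),(396,305),(450,299),(203,286),(259,297),(277,157),(320,330),(270,280)]:print((u,v),P[v,u])
E
```

```text
Traceback (most recent call last):
ValueError: all the input array dimensions except for the concatenation axis must match exactly, but along dimension 0, the array at index 0 has size 480 and the array at index 1 has size 400
```

View pics/topcrop.png

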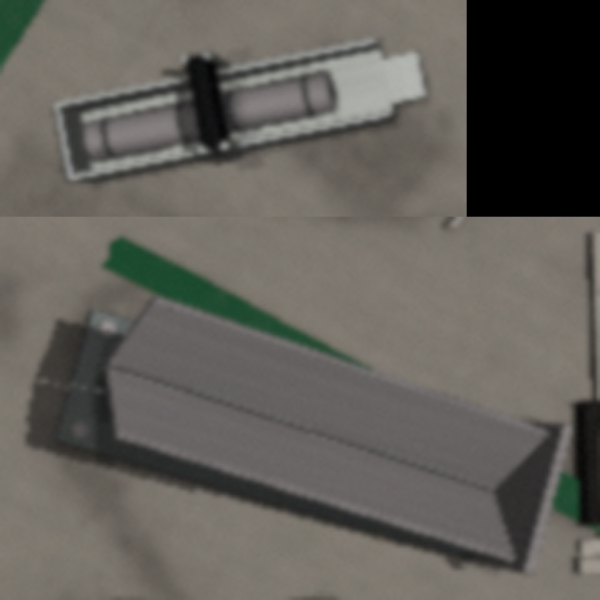

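```bash
python3 - <<'E'
from h import *
np.set_printoptions(precision=3,suppress=True,linewidth=150)
c=pickle.load(open("top0.pkl","rb"));P=cloud(c)
for u,v in [(228,228),(216,230),(290,217),(280,220),(185,240),(388,198),(365,240),(450,238),(380,215),(308,318),(358,308),(396,305),(450,299),(203,286),(259,297),(277,157),(320,340),(270,265)]:print((u,v),P[v,u])
m=np.zeros((480,640),bool);m[195:260,165:305]=1
for nm,lo,hi in(("handle",.095,.13),("all",.025,.13),("wall",.052,.066)):
    q=P[m&(P[...,2]>lo)&(P[...,2]<hi)];r=cv2.minAreaRect(q[:,:2].astype(np.float32));print(nm,len(q),q.mean(0),r, np.median(q[:,2]))
# trough legs: fit two planes
m[:]=0;m[180:285,375:525]=1
q=P[m&(P[...,2]>.05)];print(len(q))
rng=np.random.default_rng(0);pl=[]
rest=q
for k in range(2):
    best=None
    for i in range(1500):
        a=rest[rng.choice(len(rest),3,replace=False)];n=np.cross(a[1]-a[0],a[2]-a[0]);l=np.linalg.norm(n)
        if l<1e-6: continue
        n/=l;s=abs((rest-a[0])@n)<.002
        if best is None or s.sum()>best.sum():best=s
    x=rest[best];ce=x.mean(0);n=np.linalg.svd(x-ce,full_matrices=0)[2][2];n*=np.sign(n[2]);pl.append((n,ce));print(n,ce,best.sum());rest=rest[~best]
d=np.cross(pl[0][0],pl[1][0]);d/=np.linalg.norm(d);d*=np.sign(d[2])
print("fold dir",d,np.degrees(np.arcsin(d[2])),"angle",np.degrees(np.arccos(pl[0][0]@pl[1][0])))
A=np.array([pl[0][0],pl[1][0],[0,0,1]])
for z in(.03,.1155):
    x=np.linalg.solve(A,[pl[0][0]@pl[0][1],pl[1][0]@pl[1][1],z]);print(z,x,proj(c,x))
E
```

```text
(228, 228) [nan nan nan]
(216, 230) [0.559 0.231 0.036]
(290, 217) [0.581 0.093 0.03 ]
(280, 220) [0.576 0.112 0.027]
(185, 240) [0.54  0.284 0.058]
(388, 198) [ 0.618 -0.096 -0.005]
(365, 240) [ 0.537 -0.049  0.002]
(450, 238) [ 0.535 -0.199  0.075]
(380, 215) [ 0.584 -0.079  0.006]
(308, 318) [0.394 0.061 0.06 ]
(358, 308) [ 0.413 -0.029  0.097]
(396, 305) [ 0.411 -0.107 -0.001]
(450, 299) [ 0.421 -0.21   0.002]
(203, 286) [0.455 0.258 0.026]
(259, 297) [0.432 0.153 0.026]
(277, 157) [0.698 0.117 0.017]
(320, 340) [0.348 0.04  0.006]
(270, 265) [ 0.492  0.134 -0.003]
handle 264 [0.561 0.197 0.114] ((0.5616191625595093, 0.19766199588775635), (0.05210411921143532, 0.015317671932280064), 10.600753784179688) 0.11580863636991001
all 2254 [0.563 0.19  0.05 ] ((0.5623911023139954, 0.1880744993686676), (0.0536985844373703, 0.20009809732437134), 9.539865493774414) 0.041014406431518324
wall 397 [0.559 0.208 0.058] ((0.5597428679466248, 0.19841928780078888), (0.050851453095674515, 0.17982877790927887), 11.569197654724121) 0.058492895120161315
5450
[-0.741 -0.028  0.671] [ 0.553 -0.196  0.096] 2287
[ 0.598 -0.438  0.672] [ 0.515 -0.186  0.096] 1989
fold dir [0.275 0.899 0.341] 19.940883233772663 angle 88.87782990738447
0.03 [ 0.498 -0.311  0.03 ] [[505.359 257.692]]
0.1155 [ 0.567 -0.086  0.116] [[389.291 219.77 ]]
```

```bash
cat >> h.py <<'E'
def Rt(yaw,tilt): # tray rot: x to heading yaw, spout-down tilt (deg)
    return R.from_euler('ZY',[yaw,tilt],degrees=True).as_matrix()
TOOL=np.array([[0,1,0],[1,0,0],[0,0,-1.]])  # cols: tool x,y,z in tray: x=tray y, y=tray x, z=-tray z
E
python3 - <<'E'
from h import *
np.set_printoptions(precision=3,suppress=True)
def wrist(Rw,q1,q23):
    M=(R.from_euler('ZY',[q1,q23]).as_matrix()).T@Rw@R.from_euler('z',-np.pi/2).as_matrix()
    # M=Rz(q4)Ry(q5)Rz(q6)
    q5=np.arccos(M[2,2]);q4=np.arctan2(M[1,2],M[0,2]);q6=np.arctan2(M[2,1],-M[2,0]);return np.array([q4,q5,q6])
T=np.array([[0,1,0],[1,0,0],[0,0,-1.]])
print(wrist(R.from_rotvec([-3.0836,-.5895,0]).as_matrix(),-1.23,.264+1.604))
for fl in(1,-1):
  F=np.diag([fl,fl,1])
  for yaw,t,q1 in((-79,0,.34),(-107,0,.05),(-107,20,.03),(-107,42,.03)):
    for q23 in(1.6,1.9,2.2):print(fl,yaw,t,q23,wrist(Rt(yaw,t)@T@F,q1,q23))
c=pickle.load(open("top0.pkl","rb"));P=cloud(c)
q=P[(P[...,2]>.13)&(P[...,0]>.3)&(P[...,0]<.9)];
h=np.histogram2d(q[:,0],q[:,1],bins=[np.arange(.3,.95,.05),np.arange(-.5,.6,.05)])[0].astype(int)
print(np.arange(-.5,.55,.05));print(np.c_[np.arange(.3,.9,.05),h])
E
```

```text
[ 0.     1.276 -0.037]
1 -79 0 1.6 [0.    1.542 1.719]
1 -79 0 1.9 [-0.     1.242  1.719]
1 -79 0 2.2 [0.    0.942 1.719]
1 -107 0 1.6 [0.    1.542 1.918]
1 -107 0 1.9 [0.    1.242 1.918]
1 -107 0 2.2 [0.    0.942 1.918]
1 -107 20 1.6 [0.333 1.433 1.869]
1 -107 20 1.9 [0.363 1.151 1.763]
1 -107 20 2.2 [0.436 0.874 1.626]
1 -107 42 1.6 [0.711 1.332 1.798]
1 -107 42 1.9 [0.785 1.111 1.581]
1 -107 42 2.2 [0.928 0.914 1.314]
-1 -79 0 1.6 [ 0.     1.542 -1.423]
-1 -79 0 1.9 [-0.     1.242 -1.423]
-1 -79 0 2.2 [ 0.     0.942 -1.423]
-1 -107 0 1.6 [ 0.     1.542 -1.224]
-1 -107 0 1.9 [ 0.     1.242 -1.224]
-1 -107 0 2.2 [ 0.     0.942 -1.224]
-1 -107 20 1.6 [ 0.333  1.433 -1.272]
-1 -107 20 1.9 [ 0.363  1.151 -1.378]
-1 -107 20 2.2 [ 0.436  0.874 -1.515]
-1 -107 42 1.6 [ 0.711  1.332 -1.344]
-1 -107 42 1.9 [ 0.785  1.111 -1.56 ]
-1 -107 42 2.2 [ 0.928  0.914 -1.827]
[-0.5  -0.45 -0.4  -0.35 -0.3  -0.25 -0.2  -0.15 -0.1  -0.05 -0.    0.05
  0.1   0.15  0.2   0.25  0.3   0.35  0.4   0.45  0.5 ]Traceback (most recent call last):
  File "<stdin>", line 16, in <module>
    res = self.concatenate(tuple(objs), axis=axis)
ValueError: all the input array dimensions except for the concatenation axis must match exactly, but along dimension 0, the array at index 0 has size 13 and the array at index 1 has size 12
```

```bash
python3 - <<'E'
from h import *
np.set_printoptions(precision=3,suppress=True,linewidth=170)
for n in("top","side"):
    P=cloud(pickle.load(open(n+"0.pkl","rb")))
    q=P[(P[...,2]>.13)&np.isfinite(P[...,2])]
    xb=np.arange(0,.95,.05);yb=np.arange(-.7,.7,.05)
    M=np.zeros((len(xb),len(yb)),int)
    for a in q:
        i=int(np.floor(a[0]/.05));j=int(np.floor((a[1]+.7)/.05))
        if 0<=i<len(xb) and 0<=j<len(yb):M[i,j]=max(M[i,j],int(a[2]*100))
    print(n,"cols y(cm)");print("    "," ".join("%4d"%round(y*100) for y in yb))
    for i,x in enumerate(xb):print("%4d"%round(x*100)," ".join("%4d"%m for m in M[i]))
E
```

```text
top cols y(cm)
      -70  -65  -60  -55  -50  -45  -40  -35  -30  -25  -20  -15  -10   -5    0    5   10   15   20   25   30   35   40   45   50   55   60   65
   0    0    0    0    0    0    0    0    0    0    0    0    0    0    0    0    0    0    0    0    0    0    0    0    0    0    0    0    0
   5    0    0    0    0    0    0    0    0    0    0    0    0    0    0    0    0    0    0    0    0    0    0    0    0    0    0    0    0
  10    0    0    0    0    0    0    0    0   17   17   17   17    0    0    0    0    0    0    0    0    0    0    0    0    0    0    0    0
  15    0    0    0    0    0    0    0   17   17   17   17   17   17   28   30   30   26    0    0    0    0    0    0    0    0    0    0    0
  20    0    0    0    0    0    0    0   17   17   17   17   17   17   17   27    0    0    0    0    0    0    0    0    0    0    0    0    0
  25    0    0    0    0    0    0    0   17   17   17   17   17   17    0    0    0    0    0    0    0    0    0    0    0    0    0    0    0
  30    0    0    0    0    0    0    0    0   17   17   17   17    0 
[... 4030 characters left out ...]
    0    0    0    0    0    0    0    0   23   23   23   19    0    0    0   38   49   49   38   30   13    0    0    0
  75    0    0    0    0    0    0    0    0    0    0    0    0   23   23   23   23   23    0    0   36   38   39    0    0    0    0    0    0
  80    0    0    0    0    0    0    0    0    0    0    0   23   23   23   23   23   23    0    0    0    0    0    0    0    0    0    0    0
  85    0    0    0    0    0    0    0    0    0    0    0   23   23   23   23   23    0    0    0    0    0    0    0    0    0    0    0    0
  90    0    0    0    0    0    0    0    0    0    0   23   23   23   23   23   23    0    0    0    0    0    0    0    0    0    0    0    0
```

```bash
python3 - <<'E'
from h import *
np.set_printoptions(precision=3,suppress=True,linewidth=170)
for n in("top","side"):
    P=cloud(pickle.load(open(n+"0.pkl","rb")))
    q=P[(P[...,2]>.13)&np.isfinite(P[...,2])]
    r=(q-[.561,.198,0])@Rt(-79,0)   # tray frame
    s=r[(abs(r[:,0])<.13)&(r[:,1]>0)&(r[:,1]<.3)]
    for z0 in np.arange(.13,.7,.06):
        k=s[(s[:,2]>=z0)&(s[:,2]<z0+.06)]
        if len(k):print(n,round(z0,2),len(k),"min tray-y",k[k[:,1].argmin()], "5%",np.percentile(k[:,1],5))
    s=q[(q[:,1]>.15)&(q[:,0]>.4)&(q[:,0]<.66)]
    print("lowx",s[s[:,0].argsort()[:5]])
E
```

```text
top 0.13 2012 min tray-y [-0.119  0.104  0.153] 5% 0.11212452908918276
top 0.19 2640 min tray-y [-0.127  0.099  0.209] 5% 0.11262431830299456
top 0.25 1821 min tray-y [-0.128  0.098  0.279] 5% 0.10551328483093934
top 0.31 2822 min tray-y [-0.127  0.104  0.33 ] 5% 0.1110955470669199
top 0.37 10860 min tray-y [-0.005  0.08   0.403] 5% 0.13684301057025625
top 0.43 105 min tray-y [-0.007  0.081  0.465] 5% 0.08327609790726978
top 0.49 325 min tray-y [-0.008  0.079  0.523] 5% 0.08300459501819335
top 0.55 598 min tray-y [-0.012  0.076  0.607] 5% 0.08053979621101001
top 0.61 1113 min tray-y [-0.015  0.073  0.649] 5% 0.07884112755939722
lowx [[0.569 0.472 0.134]
 [0.57  0.468 0.148]
 [0.57  0.467 0.146]
 [0.571 0.473 0.141]
 [0.571 0.469 0.137]]
side 0.13 583 min tray-y [-0.125  0.103  0.183] 5% 0.10457452090212184
side 0.19 260 min tray-y [-0.13   0.098  0.237] 5% 0.10567352579619885
side 0.25 98 min tray-y [-0.128  0.099  0.252] 5% 0.10037009509195913
side 0.31 71 min tray-y [-0.128  0.104  0.332] 5% 0.1047587344821071
side 0.37 6723 min tray-y [-0.021  0.085  0.429] 5% 0.09486672076879497
side 0.43 9909 min tray-y [-0.023  0.084  0.462] 5% 0.09250815642496357
side 0.49 517 min tray-y [-0.021  0.085  0.49 ] 5% 0.10547335937295536
lowx [[0.568 0.476 0.137]
 [0.568 0.477 0.136]
 [0.568 0.474 0.141]
 [0.568 0.475 0.137]
 [0.568 0.472 0.149]]
```

servo_tool(dr=[[0,0,-0.106],[0,0,-0.106],[0,0,-0.106],[0,0,-0.106],[0,0,-0.106],[0,0,-0.106],[0,0,-0.106],[0,0,-0.106],[0,0,-0.106],[0,0,-0.106],[0,0,-0.106],[0,0,-0.106],[0,0,-0.106],[0,0,-0.106],[0,0,-0.106],[0,0,-0.106],[0,0,-0.106],[0,0,-0.106],[0,0,-0.106],[0,0,-0.106]], delta_pos=[[0.0156,0.0412,0.001],[0.0156,0.0412,0.001],[0.0156,0.0412,0.001],[0.0156,0.0412,0.001],[0.0156,0.0412,0.001],[0.0156,0.0412,0.001],[0.0156,0.0412,0.001],[0.0156,0.0412,0.001],[0.0156,0.0412,0.001],[0.0156,0.0412,0.001],[0.0156,0.0412,0],[0.0156,0.0412,0],[0.0156,0.0412,0],[0.0156,0.0412,0],[0.0156,0.0412,0],[0.0156,0.0412,0],[0.0156,0.0412,0],[0.0156,0.0412,0],[0.0156,0.0412,0],[0.0156,0.0412,0]], claw=[0.088,0.088,0.088,0.088,0.088,0.088,0.088,0.088,0.088,0.088,0.088,0.088,0.088,0.088,0.088,0.088,0.088,0.088,0.088,0.088])

```text
clock: 2.1
position: [0.561, 0.1984, 0.2591]
orientation: [3.127, 0.302, -0.001]
force: [1.0, -1.6, 0.0]
width: 0.996
```

servo_tool(dr=[[0,0,0],[0,0,0]], delta_pos=[[0,0,-0.01],[0,0,0]], claw=[0.088,0.088])

```text
clock: 2.3
position: [0.5597, 0.1969, 0.2472]
orientation: [3.125, 0.306, -0.007]
force: [-0.5, -1.0, 0.1]
width: 0.994
```

```bash
cat > chk.py <<'E'
from h import *
from cell import sensors, eyes
import sys
np.set_printoptions(precision=4,suppress=True,linewidth=170)
def st():
    s=sensors.get_state();Rm=R.from_rotvec(s["orientation"]).as_matrix();Tr=Rm@TOOL.T
    e=R.from_matrix(Tr).as_euler('ZYX',degrees=True)
    print("t",s["clock"],"pos",s["position"],"q",s["q"],"F",s["force"],"w",s["width"],"tray yaw,tilt,roll",e)
    return s
def shot(n,tag,box=None,f=1):
    c=eyes.capture(n);pickle.dump(c,open(f"{tag}.pkl","wb"));im=c["pixels"]
    if box:x,y,w,h=box;im=cv2.resize(im[y:y+h,x:x+w],None,fx=f,fy=f,interpolation=cv2.INTER_CUBIC)
    cv2.imwrite(f"pics/{tag}.png",im);return c
E
python3 - <<'E'
from chk import *
st();shot("side","side1")
E
```

```text
t 2.3 pos [0.5597 0.1969 0.2472] q [ 0.2966  0.1151  1.7841 -0.0005  1.247   1.6725] F [-0.4825 -1.0401  0.1166] w 0.9939754053879871 tray yaw,tilt,roll [-78.8242  -0.054   -0.2559]
```

View pics/side1.png

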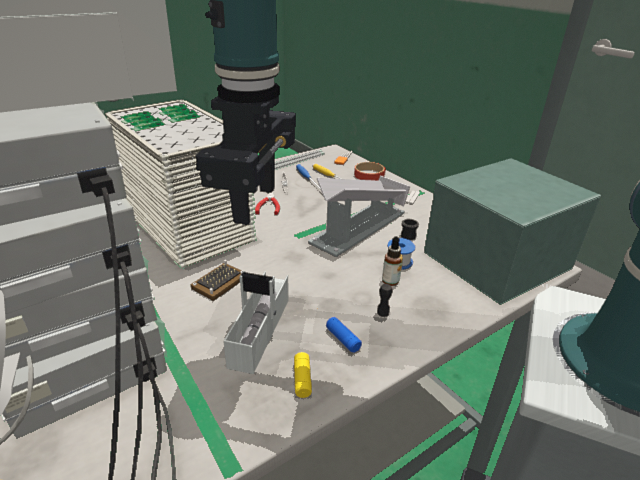

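The gripper (245,190) hangs in line above the tray's handle (258,283), with the tray, pins and bystanders undisturbed. I'll descend and grip.

servo_tool(dr=[[0,0,0],[0,0,0],[0,0,0],[0,0,0],[0,0,0],[0,0,0],[0,0,0],[0,0,0]], delta_pos=[[0,0,-0.03],[0,0,-0.03],[0,0,-0.03],[0,0,-0.025],[0,0,-0.02],[0,0,-0.018],[0,0,0],[0,0,0]], claw=[0.088,0.088,0.088,0.088,0.088,0.088,0.088,0.088])

```text
clock: 3.15
position: [0.5607, 0.1953, 0.097]
orientation: [3.127, 0.3, -0.001]
force: [0.3, -0.4, -0.9]
width: 0.998
```

```bash
python3 - <<'E'
from chk import *
st();shot("side","side2",(170,180,160,200),3)
E
```

```text
t 3.15 pos [0.5607 0.1953 0.097 ] q [ 0.2933  0.2514  1.9207 -0.0002  0.9702  1.6729] F [ 0.2806 -0.3726 -0.8583] w 0.9982313058115482 tray yaw,tilt,roll [-79.0419  -0.0131  -0.04  ]
```

View pics/side2.png

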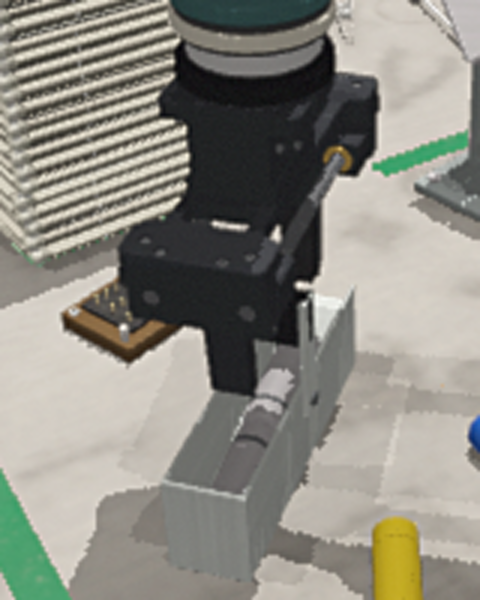

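The near finger (235,350 in the crop) stands behind the handle and clear above the pins. Now I'll close on it.

servo_tool(dr=[[0,0,0],[0,0,0],[0,0,0],[0,0,0],[0,0,0],[0,0,0],[0,0,0],[0,0,0],[0,0,0],[0,0,0]], delta_pos=[[0,0.002,0],[0,0,0],[0,0,0],[0,0,0],[0,0,0],[0,0,0],[0,0,0],[0,0,0],[0,0,0],[0,0,0]], claw=[0.06,0.04,0.025,0.0,0.0,0.0,0.0,0.0,0.0,0.0])

```text
clock: 4.2
position: [0.5609, 0.1988, 0.0967]
orientation: [-3.127, -0.302, 0.0]
force: [-0.4, 1.1, -1.1]
width: 0.133
```

servo_tool(dr=[[0,0,0],[0,0,0],[0,0,0],[0,0,0],[0,0,0]], delta_pos=[[0,0,0.005],[0,0,0.015],[0,0,0.02],[0,0,0.01],[0,0,0]], claw=[0.0,0.0,0.0,0.0,0.0])

```text
clock: 4.7
position: [0.5626, 0.1991, 0.1494]
orientation: [-3.126, -0.302, -0.007]
force: [-0.4, -0.2, -3.4]
width: 0.133
```

```bash
python3 - <<'E'
from chk import *
st();shot("side","side3",(170,130,160,200),3)
E
```

```text
t 4.7 pos [0.5626 0.1991 0.1494] q [ 0.2984  0.1965  1.8795 -0.0001  1.0609  1.6764] F [-0.3504 -0.2141 -3.4499] w 0.13262189892986895 tray yaw,tilt,roll [-78.9523   0.0256   0.2678]
```

View pics/side3.png

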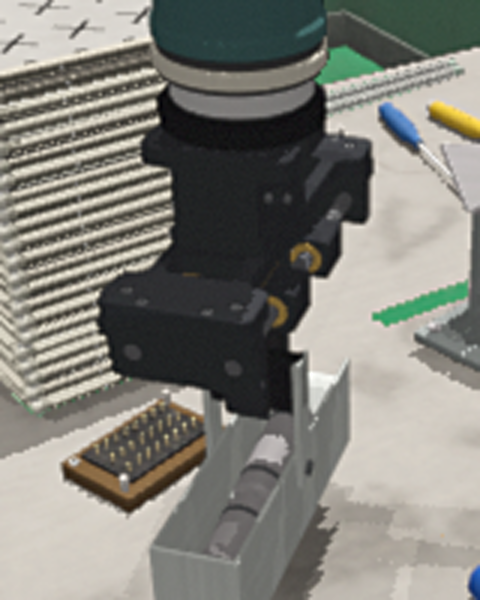

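```bash
cat > plan.py <<'E'
from h import *
top=np.array([.567,-.086,.1155]);up=np.array([.275,.899,.341]);up/=np.linalg.norm(up)
n=np.array([0,0,1])-up[2]*up;n/=np.linalg.norm(n);yv=np.cross(n,up)
off=np.array([.110,0,-.067])
def tcp(s,h,th,yaw=-107): 
    lip=top-s*up+h*n
    return lip-Rt(yaw,th)@off
pts=[]
for x in np.linspace(-.09,.09,37):
    for y in(-.022,.022):pts.append((x,y,0));pts.append((x,y,.03));pts.append((x,y,.058))
for x in(.09,.1,.11):
    for y in(-.013,.013):pts.append((x,y,.026))
pts=np.array(pts)
def clear(s,h,th):
    W=(pts-[.11,0,.03])@Rt(-107,th).T+(top-s*up+h*n)
    d=W-top;a=d@up;z=d@n;y=d@yv
    m=a<.004   # inside trough (with 4mm margin)
    c=np.where(m,(z-abs(y))/np.sqrt(2),9)
    return c.min(),W[:,2].min()
E
python3 - <<'E'
from plan import *
np.set_printoptions(precision=4,suppress=True)
print(n,yv)
for th in(0,5,10,14,18,22,26,30,35,40,44):
    for s in (.005,.01,.015,.02,.025):
        hs=[h for h in np.arange(.018,.09,.001) if clear(s,h,th)[0]>.003]
        print(th,s,"minh",hs[0],end=" | ")
    print()
E
```

```text
[-0.0997 -0.3261  0.9401] [-0.9563  0.2925  0.    ]
0 0.005 minh 0.06200000000000004 | 0 0.01 minh 0.06300000000000004 | 0 0.015 minh 0.06500000000000004 | 0 0.02 minh 0.06700000000000005 | 0 0.025 minh 0.06900000000000005 | 
5 0.005 minh 0.024000000000000004 | 5 0.01 minh 0.06100000000000004 | 5 0.015 minh 0.06200000000000004 | 5 0.02 minh 0.06300000000000004 | 5 0.025 minh 0.06500000000000004 | 
10 0.005 minh 0.022000000000000002 | 10 0.01 minh 0.023000000000000003 | 10 0.015 minh 0.06000000000000004 | 10 0.02 minh 0.06100000000000004 | 10 0.025 minh 0.06100000000000004 | 
14 0.005 minh 0.022000000000000002 | 14 0.01 minh 0.023000000000000003 | 14 0.015 minh 0.05900000000000004 | 14 0.02 minh 0.05900000000000004 | 14 0.025 minh 0.06000000000000004 | 
18 0.005 minh 0.022000000000000002 | 18 0.01 minh 0.022000000000000002 | 18 0.015 minh 0.05700000000000004 | 18 0.02 minh 0.05800000000000004 | 18 0.025 minh 0.05800000000000004 | 
22 0.005 minh 0.022000000000000002 | 22 0.01 minh 0.022000000000000002 | 22 0.015 minh 0.022000000000000002 | 22 0.02 minh 0.056000000000000036 | 22 0.025 m
[... 169 characters left out ...]
34 | 26 0.025 minh 0.054000000000000034 | 
30 0.005 minh 0.022000000000000002 | 30 0.01 minh 0.022000000000000002 | 30 0.015 minh 0.022000000000000002 | 30 0.02 minh 0.023000000000000003 | 30 0.025 minh 0.05300000000000003 | 
35 0.005 minh 0.022000000000000002 | 35 0.01 minh 0.022000000000000002 | 35 0.015 minh 0.022000000000000002 | 35 0.02 minh 0.022000000000000002 | 35 0.025 minh 0.05100000000000003 | 
40 0.005 minh 0.022000000000000002 | 40 0.01 minh 0.022000000000000002 | 40 0.015 minh 0.022000000000000002 | 40 0.02 minh 0.022000000000000002 | 40 0.025 minh 0.022000000000000002 | 
44 0.005 minh 0.021 | 44 0.01 minh 0.021 | 44 0.015 minh 0.021 | 44 0.02 minh 0.021 | 44 0.025 minh 0.021 |
```

```bash
python3 - <<'E'
from plan import *
np.set_printoptions(precision=4,suppress=True)
p=np.array([.5615,.199,.1495])
print("tilt axis",Rt(-107,0)[:,1])
for s,h,th in((-.04,.06,0),(-.03,.045,10),(.008,.026,10),(.008,.026,14),(.009,.026,18),(.012,.026,24),(.015,.026,30),(.018,.026,36),(.018,.026,42)):
    t=tcp(s,h,th);print(s,h,th,"tcp",t,"delta",t-p,"clear",clear(s,h,th));p=t
E
```

```text
tilt axis [ 0.9563 -0.2924  0.    ]
-0.04 0.06 0 tcp [0.6042 0.0356 0.2525] delta [ 0.0427 -0.1634  0.103 ] clear (np.float64(9.0), np.float64(0.15554346507966466))
-0.03 0.045 10 tcp [0.599  0.0188 0.2531] delta [-0.0051 -0.0168  0.0006] clear (np.float64(9.0), np.float64(0.14196132977272083))
0.008 0.026 10 tcp [ 0.5905 -0.0092  0.2223] delta [-0.0086 -0.028  -0.0308] clear (np.float64(0.005185555637919833), np.float64(0.11114269462907464))
0.008 0.026 14 tcp [ 0.5887 -0.0151  0.2288] delta [-0.0018 -0.0059  0.0065] clear (np.float64(0.005647108044211081), np.float64(0.11294352978981574))
0.009 0.026 18 tcp [ 0.5865 -0.0223  0.2346] delta [-0.0022 -0.0072  0.0058] clear (np.float64(0.006125935000130897), np.float64(0.11452162630678271))
0.012 0.026 24 tcp [ 0.5825 -0.0352  0.2418] delta [-0.0039 -0.0129  0.0072] clear (np.float64(0.006370771821278504), np.float64(0.11657840576648464))
0.015 0.026 30 tcp [ 0.5783 -0.0489  0.2479] delta [-0.0042 -0.0137  0.0061] clear (np.float64(0.006407216448660592), np.float64(0.11884632924682176))
0.018 0.026 36 tcp [ 0.574  -0.0632  0.2527] delta [-0.0044 -0.0143  0.0048] clear (np.float64(0.006474170827093207), np.float64(0.12128934130106422))
0.018 0.026 42 tcp [ 0.5702 -0.0754  0.2572] delta [-0.0037 -0.0121  0.0045] clear (np.float64(0.006570901390394904), np.float64(0.12489241344931852))
```

servo_tool(dr=[[0,0,0],[0,0,0],[0,0,0],[0,0,-0.2],[0,0,-0.4],[0,0,-0.5],[0,0,-0.5],[0,0,-0.5],[0,0,-0.5],[0,0,-0.5],[0,0,-0.5],[0,0,-0.5],[0,0,-0.5],[0,0,-0.5],[0,0,-0.3],[0,0,-0.2],[0,0,0],[0,0,0]], delta_pos=[[0,0,0.01],[0,0,0.02],[0,0,0.02],[0,-0.005,0.02],[0.002,-0.01,0.012],[0.004,-0.015,0.005],[0.004,-0.015,0.003],[0.004,-0.015,0.003],[0.004,-0.015,0.003],[0.004,-0.015,0.003],[0.004,-0.015,0.003],[0.004,-0.015,0.001],[0.004,-0.015,0],[0.004,-0.015,0],[0.004,-0.008,0],[0.004,-0.005,0],[0,0,0],[0,0,0]], claw=[0,0,0,0,0,0,0,0,0,0,0,0,0,0,0,0,0,0])

```text
clock: 6.55
position: [0.607, 0.036, 0.2495]
orientation: [-3.107, 0.463, 0.001]
force: [-0.3, 0.3, -3.8]
width: 0.137
```

```bash
python3 - <<'E'
from chk import *
st();shot("side","side4");shot("top","top4",(280,140,260,180),3)
E
```

```text
t 6.55 pos [0.607  0.036  0.2495] q [0.018  0.1389 1.7531 0.0005 1.2501 1.8842] F [-0.3485  0.3366 -3.7861] w 0.13715300449761073 tray yaw,tilt,roll [-106.9385    0.0175   -0.0335]
```

View pics/side4.png

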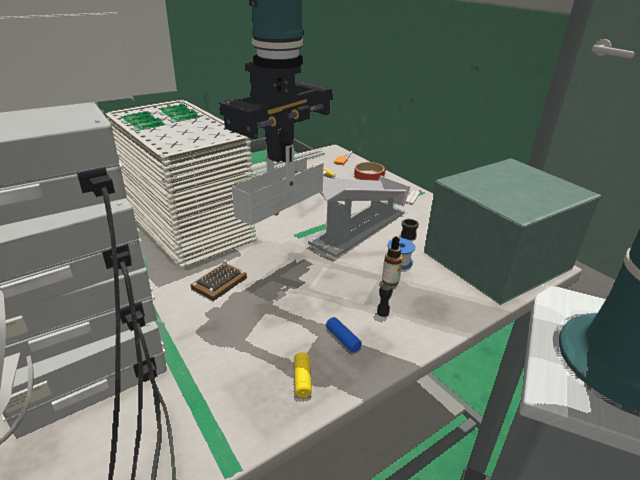

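View pics/top4.png

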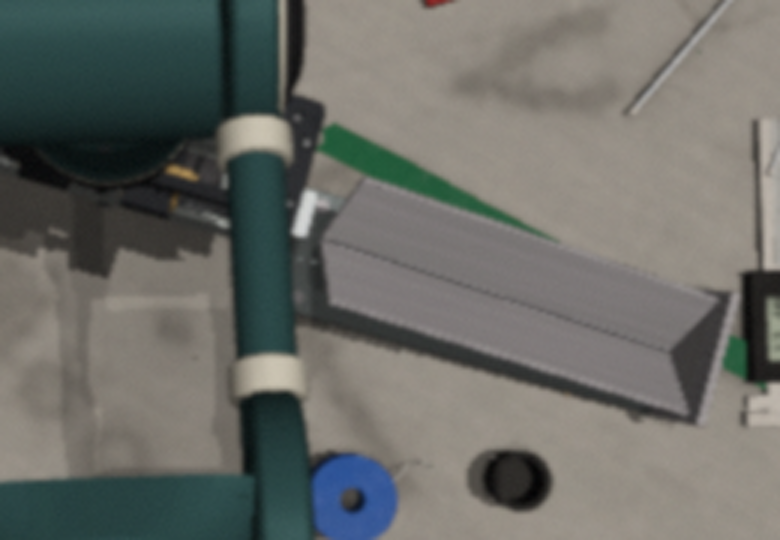

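```bash
python3 - <<'E'
from chk import *
from plan import *
c=pickle.load(open("top4.pkl","rb"))
t=np.array([.607,.036,.2495]);Rm=Rt(-106.94,0)
L=np.array([t+Rm@(off+[0,dy,0]) for dy in(-.013,0,.013)]);print(L)
d=L[1]-top;print("s",-d@up,"h",d@n,"lat",d@yv)
print((proj(c,L)-[280,140])*3)
P=cloud(c)
m=np.zeros((480,640),bool);m[195:225,370:395]=1
q=P[m&(P[...,2]>.16)&(P[...,2]<.21)];print(len(q),q.mean(0));
r=(q-t)@Rm;print(r.min(0),r.max(0),np.percentile(r[:,1],[2,98]))
im=cv2.resize(c["pixels"][185:235,360:420],None,fx=10,fy=10,interpolation=cv2.INTER_CUBIC);cv2.imwrite("pics/lip4.png",im)
E
```

```text
[[ 0.5625 -0.0654  0.1825]
 [ 0.5749 -0.0692  0.1825]
 [ 0.5874 -0.073   0.1825]]
s -0.040109705822097844 h 0.05672271953163302 lat -0.002695267071186799
[[302.9087 238.4132]
 [309.3525 215.5665]
 [315.7881 192.749 ]]
77 [ 0.5761 -0.0668  0.184 ]
[ 0.1033 -0.0123 -0.0702] [ 0.1114  0.0139 -0.0615] [-0.0118  0.0128]
```

View pics/lip4.png

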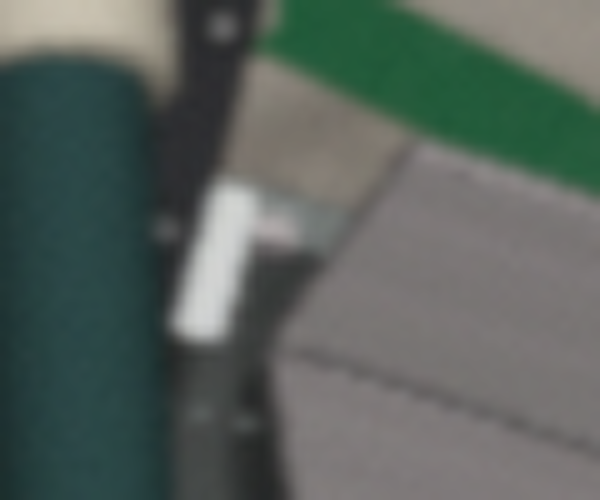

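The lip (305,212 in the top crop) lies within about 1 mm of my prediction and 2.7 mm off the fold's line. I'll correct that while moving in.

servo_tool(dr=[[0.48,-0.146,0],[0.48,-0.146,0],[0.48,-0.146,0],[0.48,-0.146,0],[0,0,0],[0,0,0],[0,0,0],[0,0,0],[0,0,0],[0,0,0]], delta_pos=[[-0.002,-0.0043,0.001],[-0.002,-0.0043,0.001],[-0.002,-0.0043,0.001],[-0.002,-0.0043,0.0006],[-0.002,-0.007,-0.0077],[-0.002,-0.007,-0.0077],[-0.002,-0.007,-0.0077],[-0.0025,-0.007,-0.0077],[0,0,0],[0,0,0]], claw=[0,0,0,0,0,0,0,0,0,0])

```text
clock: 7.65
position: [0.5903, -0.0095, 0.2219]
orientation: [-2.935, 0.438, -0.037]
force: [0.4, -0.2, -4.6]
width: 0.135
```

```bash
cat > chk2.py <<'E'
from chk import *
from plan import *
def lipst():
    s=st();Tr=R.from_rotvec(s["orientation"]).as_matrix()@TOOL.T
    L=s["position"]+Tr@off;d=L-top;print("lip",L,"s",-d@up,"h",d@n,"lat",d@yv)
    return L
E
python3 - <<'E'
from chk2 import *
lipst();shot("side","side5",(210,110,220,160),3);c=shot("top","top5",(360,185,60,50),10)
E
```

```text
t 7.65 pos [ 0.5903 -0.0095  0.2219] q [-0.1551  0.1039  1.8536  0.1889  1.1668  1.639 ] F [ 0.3675 -0.2431 -4.5994] w 0.13481723022376313 tray yaw,tilt,roll [-106.9809   10.0361   -0.0657]
lip [ 0.562  -0.1019  0.1368] s 0.008447148484776384 h 0.025710028898696325 lat 0.00013360149790146714
```

View pics/side5.png

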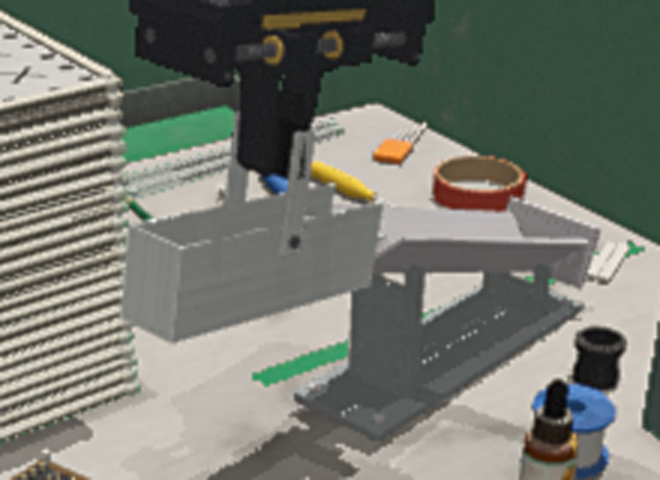

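View pics/top5.png

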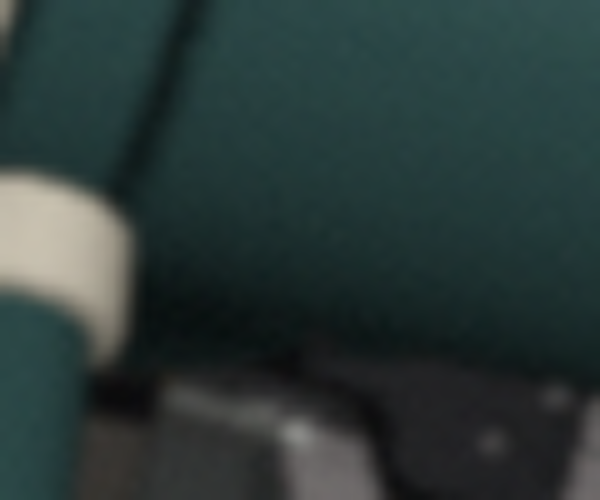

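The lip sits in the V (365,230 in the side crop) with the wall just outside the trough's end, and only the weight shows in the force. Now I'll tip it.

servo_tool(dr=[[0.3825,-0.117,0],[0.3825,-0.117,0],[0.3825,-0.117,0],[0.3825,-0.117,0],[0.3825,-0.117,0],[0.3825,-0.117,0],[0.3825,-0.117,0],[0,0,0],[0,0,0],[0,0,0],[0,0,0]], delta_pos=[[-0.0009,-0.003,0.0033],[-0.0009,-0.003,0.0033],[-0.0011,-0.0036,0.0029],[-0.0011,-0.0036,0.0029],[-0.0013,-0.0043,0.0024],[-0.0013,-0.0043,0.0024],[-0.0013,-0.0043,0.0024],[0,0,0],[0,0,0],[0,0,0],[0,0,0]], claw=[0,0,0,0,0,0,0,0,0,0,0])

```text
clock: 8.85
position: [0.5828, -0.0352, 0.2423]
orientation: [-2.696, 0.4, -0.086]
force: [0.1, 0.4, -4.9]
width: 0.131
```

```bash
python3 - <<'E'
from chk2 import *
lipst();shot("side","side6",(210,110,220,160),3);c=shot("top","top6",(355,175,190,115),4)
E
```

```text
t 8.85 pos [ 0.5828 -0.0352  0.2423] q [-0.3357  0.0878  1.8772  0.4464  1.2282  1.3667] F [ 0.1099  0.3809 -4.8615] w 0.1314526472883319 tray yaw,tilt,roll [-106.8897   24.0149    0.0328]
lip [ 0.5615 -0.1052  0.1363] s 0.011693236913787184 h 0.026394835980440293 lat -0.000402688102417891
```

View pics/side6.png

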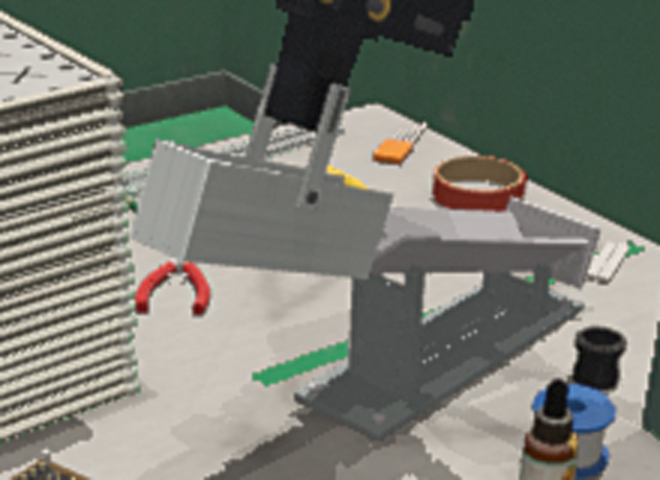

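View pics/top6.png

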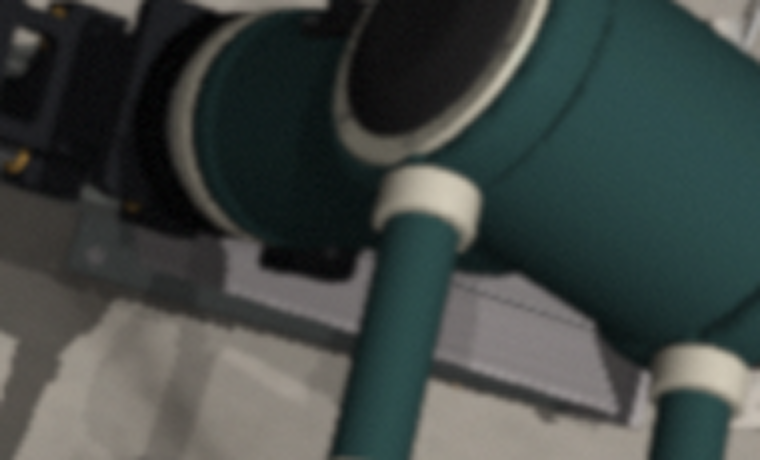

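At 24° the pins are not yet at the end plate (600,375 in the top crop), and the force still shows the full load. I'll tip further.

servo_tool(dr=[[0.3825,-0.117,0],[0.3825,-0.117,0],[0.3825,-0.117,0],[0.3825,-0.117,0],[0.3825,-0.117,0],[0.3825,-0.117,0],[0,0,0],[0,0,0],[0,0,0],[0,0,0]], delta_pos=[[-0.0014,-0.0046,0.002],[-0.0014,-0.0046,0.002],[-0.0014,-0.0046,0.002],[-0.0015,-0.0048,0.0016],[-0.0015,-0.0048,0.0016],[-0.0015,-0.0048,0.0016],[0,0,0],[0,0,0],[0,0,0],[0,0,0]], claw=[0,0,0,0,0,0,0,0,0,0])

```text
clock: 9.95
position: [0.5743, -0.0635, 0.2534]
orientation: [-2.49, 0.37, -0.122]
force: [0.4, 0.6, -0.2]
width: 0.13
```

```bash
python3 - <<'E'
from chk2 import *
lipst();shot("side","side7",(210,110,220,160),3);c=shot("top","top7",(355,175,190,115),4)
E
```

```text
t 9.95 pos [ 0.5743 -0.0635  0.2534] q [-0.4911  0.1193  1.8874  0.6361  1.3295  1.1555] F [ 0.4103  0.6084 -0.1777] w 0.12991114876491033 tray yaw,tilt,roll [-106.8509   36.0036    0.1093]
lip [ 0.56   -0.111   0.1346] s 0.017905960601983857 h 0.02678940238178243 lat -0.0006334664525033638
```

View pics/side7.png

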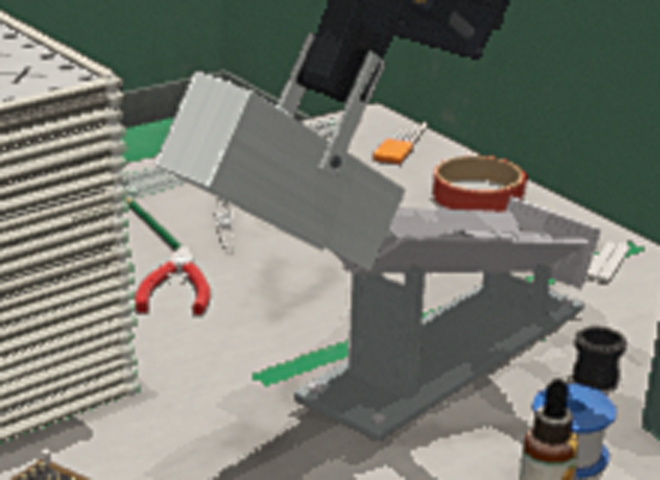

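View pics/top7.png

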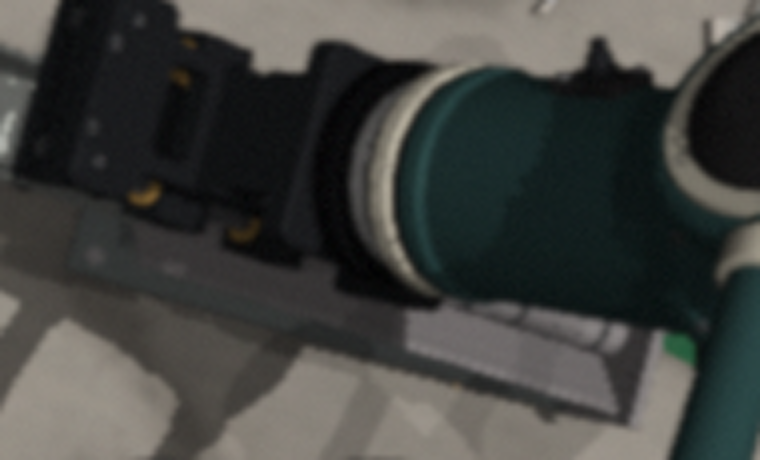

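One pin lies at the end plate (605,340 in the top crop) with another apparently just behind it (500,310). The force reads lighter than an empty tray should, so I'll raise slightly, tip to 42° and hold.

servo_tool(dr=[[0,0,0],[0.3825,-0.117,0],[0.3825,-0.117,0],[0.3825,-0.117,0],[0,0,0],[0,0,0],[0,0,0],[0,0,0],[0,0,0]], delta_pos=[[-0.0005,-0.0016,0.0047],[-0.0012,-0.004,0.0015],[-0.0012,-0.004,0.0015],[-0.0012,-0.004,0.0015],[0,0,0],[0,0,0],[0,0,0],[0,0,0],[0,0,0]], claw=[0,0,0,0,0,0,0,0,0])

```text
clock: 10.95
position: [0.5699, -0.0772, 0.2623]
orientation: [-2.386, 0.355, -0.137]
force: [-0.2, 0.1, -1.4]
width: 0.131
```

```bash
python3 - <<'E'
from chk2 import *
lipst();shot("side","side8",(300,150,120,90),6);c=shot("top","top8",(355,175,190,115),4)
E
```

```text
t 10.95 pos [ 0.5699 -0.0772  0.2623] q [-0.5608  0.1451  1.8836  0.7154  1.3986  1.0723] F [-0.2373  0.1317 -1.3585] w 0.13109361951585075 tray yaw,tilt,roll [-106.8921   42.0283    0.058 ]
lip [ 0.5592 -0.1125  0.1389] s 0.017985723552045738 h 0.0313979843230301 lat -0.00031509581602370915
```

View pics/side8.png

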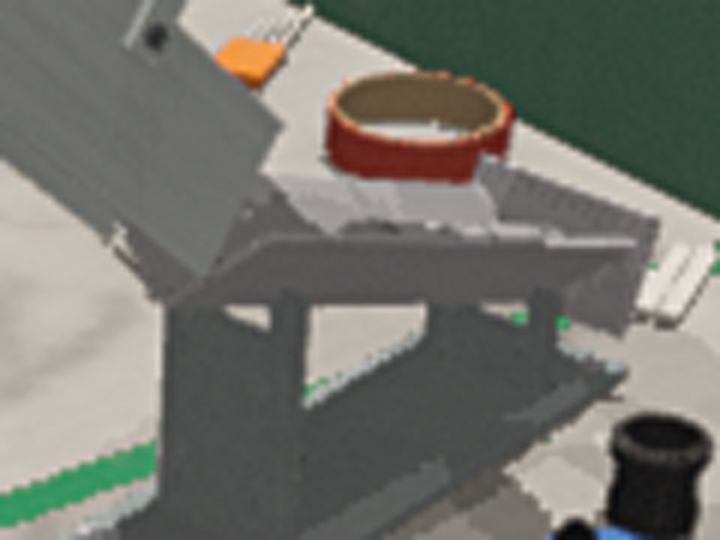

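View pics/top8.png

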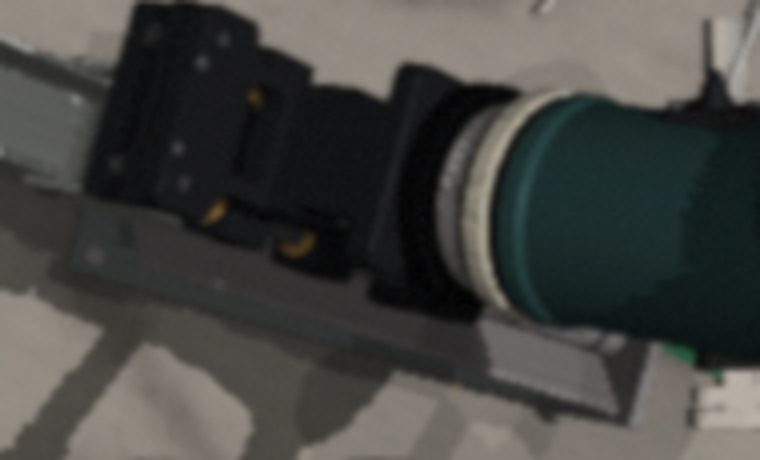

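servo_tool(dr=[[0,0,0],[0,0,0],[0,0,0],[0,0,0],[-0.803,0.2456,0],[-0.803,0.2456,0],[-0.803,0.2456,0],[-0.803,0.2456,0],[-0.803,0.2456,0],[-0.803,0.2456,0],[-0.803,0.2456,0],[-0.803,0.2456,0],[-0.803,0.2456,0],[-0.803,0.2456,0],[0,0,0],[0,0,0]], delta_pos=[[0.001,0.004,0.007],[0.003,0.009,0.016],[0.003,0.009,0.016],[0.003,0.01,0.016],[0.002,0.0125,-0.001],[0.002,0.0125,-0.001],[0.002,0.0125,-0.001],[0.002,0.0125,-0.002],[0.002,0.0125,-0.002],[0.002,0.0125,-0.002],[0.002,0.0125,-0.002],[0.002,0.0125,-0.002],[0.002,0.0125,-0.002],[0.002,0.0125,-0.002],[0,0,0],[0,0,0]], claw=[0,0,0,0,0,0,0,0,0,0,0,0,0,0,0,0])

```text
clock: 12.65
position: [0.5995, 0.0807, 0.3002]
orientation: [-3.106, 0.46, 0.001]
force: [-0.8, -0.2, -1.5]
width: 0.136
```

```bash
python3 - <<'E'
from chk2 import *
lipst();shot("side","side9");c=shot("top","top9",(355,175,190,115),4)
E
```

```text
t 12.65 pos [0.5995 0.0807 0.3002] q [0.0915 0.1051 1.6976 0.0023 1.3391 1.9558] F [-0.7815 -0.2005 -1.4796] w 0.13648874455105636 tray yaw,tilt,roll [-106.8492    0.1124   -0.0576]
lip [ 0.5676 -0.0244  0.233 ] s -0.09559131160432677 h 0.09034461225811787 lat 0.01744431879476907
```

View pics/side9.png

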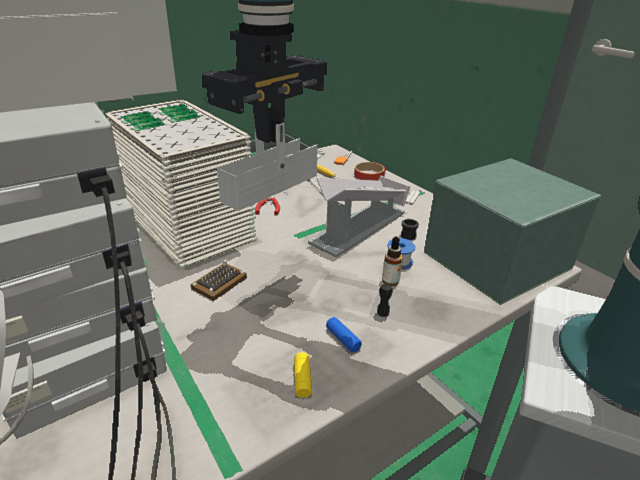

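View pics/top9.png

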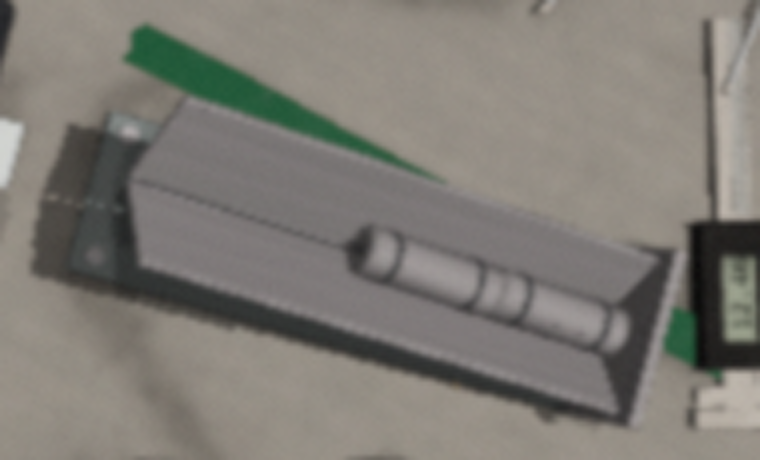

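Both pins lie on the fold end to end against the end plate (from 360,250 to 625,325 in the crop), and the tray is empty. I'll carry it back to its place.

servo_tool(dr=[[0,0,0.557],[0,0,0.557],[0,0,0.557],[0,0,0.557],[0,0,0.557],[0,0,0.557],[0,0,0.557],[0,0,0.557],[0,0,0.557],[0,0,0.557],[0,0,0],[0,0,0],[0,0,0],[0,0,0],[0,0,0],[0,0,0],[0,0,0],[0,0,0]], delta_pos=[[-0.0038,0.0118,-0.01],[-0.0038,0.0118,-0.01],[-0.0038,0.0118,-0.01],[-0.0038,0.0118,-0.01],[-0.0038,0.0118,-0.01],[-0.0038,0.0118,-0.01],[-0.0038,0.0118,-0.01],[-0.0038,0.0118,-0.01],[-0.0038,0.0118,-0.01],[-0.0038,0.0118,-0.01],[0,0,-0.02],[0,0,-0.02],[0,0,-0.02],[0,0,-0.02],[0,0,-0.01],[0,0,-0.005],[0,0,-0.005],[0,0,0]], claw=[0,0,0,0,0,0,0,0,0,0,0,0,0,0,0,0,0,0])

```text
clock: 14.55
position: [0.5619, 0.1976, 0.1001]
orientation: [-3.127, -0.299, 0.0]
force: [-1.0, -0.4, -1.8]
width: 0.132
```

servo_tool(dr=[[0,0,0],[0,0,0],[0,0,0]], delta_pos=[[0,0,-0.002],[0,0,-0.001],[0,0,0]], claw=[0,0,0])

```text
clock: 14.85
position: [0.562, 0.1976, 0.0975]
orientation: [-3.126, -0.298, -0.001]
force: [0.0, -1.2, -1.7]
width: 0.13
```

```bash
python3 - <<'E'
from chk2 import *
lipst();shot("side","side10",(170,180,160,200),3)
E
```

```text
t 14.85 pos [0.562  0.1976 0.0975] q [0.2958 0.2534 1.9169 0.0011 0.9707 1.6758] F [ 0.0495 -1.1996 -1.7394] w 0.1298493798555818 tray yaw,tilt,roll [-79.1047   0.053    0.0262]
lip [0.5828 0.0896 0.0304] s -0.1332237550501312 h -0.13882435900108958 lat 0.0362271644607062
```

View pics/side10.png

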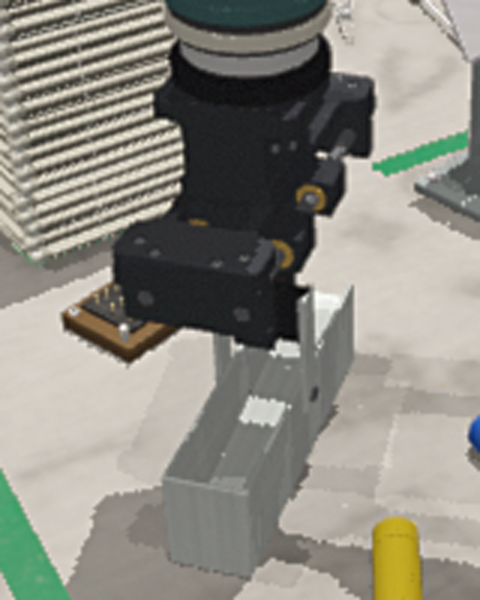

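The tray is empty and about 1 mm off the table. I'll lower the last millimetre and let go.

servo_tool(dr=[[0,0,0],[0,0,0],[0,0,0]], delta_pos=[[0,0,-0.0005],[0,0,-0.0005],[0,0,0]], claw=[0,0,0])

```text
clock: 15.2
position: [0.562, 0.1976, 0.0967]
orientation: [-3.126, -0.298, -0.0]
force: [-0.5, -0.0, 1.9]
width: 0.131
```

servo_tool(dr=[[0,0,0],[0,0,0],[0,0,0],[0,0,0],[0,0,0],[0,0,0],[0,0,0],[0,0,0]], delta_pos=[[0,0,0],[0,0,0],[0,0,0],[0,0,0],[0,0,0],[0,0,0],[0,0,0],[0,0,0]], claw=[0.02,0.03,0.05,0.07,0.088,0.088,0.088,0.088])

```text
clock: 16.0
position: [0.5618, 0.1975, 0.0961]
orientation: [-3.127, -0.298, 0.001]
force: [-1.1, 0.2, 0.2]
width: 0.837
```

servo_tool(dr=[[0,0,0],[0,0,0],[0,0,0],[0,0,0],[0,0,0],[0,0,0],[0,0,0],[0,0,0],[0,0,0],[0,0,0],[0,0,0],[0,0,0],[0,0,0],[0,0,0],[0,0,0],[0,0,0],[0,0,0]], delta_pos=[[0,0,0.01],[0,0,0.02],[0,0,0.03],[0,0,0.03],[0,0,0.03],[0,0,0.03],[0,-0.03,0.02],[0,-0.03,0],[0,-0.03,0],[0,-0.03,0],[0,-0.03,0],[0,-0.03,0],[-0.01,-0.03,0],[-0.01,-0.03,0],[-0.01,-0.03,0],[0,0,0],[0,0,0]], claw=[0.088,0.088,0.088,0.088,0.088,0.088,0.088,0.088,0.088,0.088,0.088,0.088,0.088,0.088,0.088,0.088,0.088])

```text
clock: 17.7
position: [0.5318, -0.0728, 0.2669]
orientation: [-3.127, -0.295, -0.001]
force: [0.3, -0.3, 0.4]
width: 1.001
```

```bash
python3 - <<'E'
from chk2 import *
lipst();shot("side","side11");c=shot("top","top11")
P=cloud(c);m=np.zeros((480,640),bool);m[195:260,165:305]=1
for nm,lo,hi in(("handle",.095,.13),("wall",.052,.066)):
    q=P[m&(P[...,2]>lo)&(P[...,2]<hi)];print(nm,len(q),cv2.minAreaRect(q[:,:2].astype(np.float32)),np.median(q[:,2]))
E
```

```text
t 17.7 pos [ 0.5318 -0.0728  0.2669] q [-0.1832 -0.0094  1.8783  0.0014  1.2722  1.1989] F [ 0.2832 -0.339   0.3822] w 1.0008065056257163 tray yaw,tilt,roll [-79.2121   0.0617   0.0553]
lip [ 0.5525 -0.1808  0.1998] s 0.06044558859022216 h 0.111549738084242 lat -0.013821602327159042
handle 267 ((0.5629372000694275, 0.19607099890708923), (0.05210462957620621, 0.015552777796983719), 10.666410446166992) 0.11558269866803883
wall 393 ((0.5611774921417236, 0.19655224680900574), (0.05098051577806473, 0.18012334406375885), 11.51948356628418) 0.0586456515698035
```

View pics/side11.png

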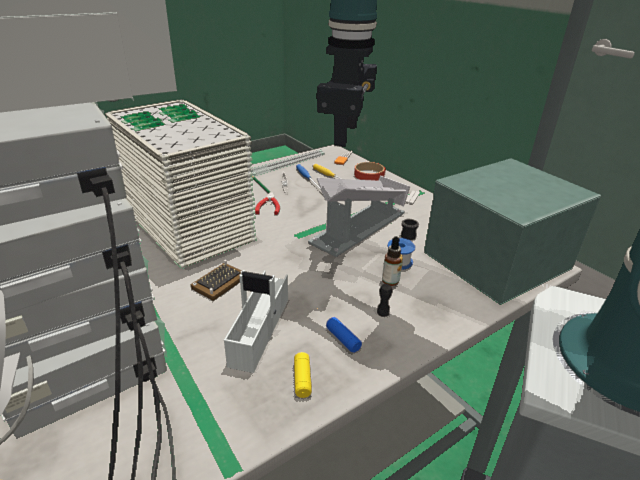

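View pics/top11.png

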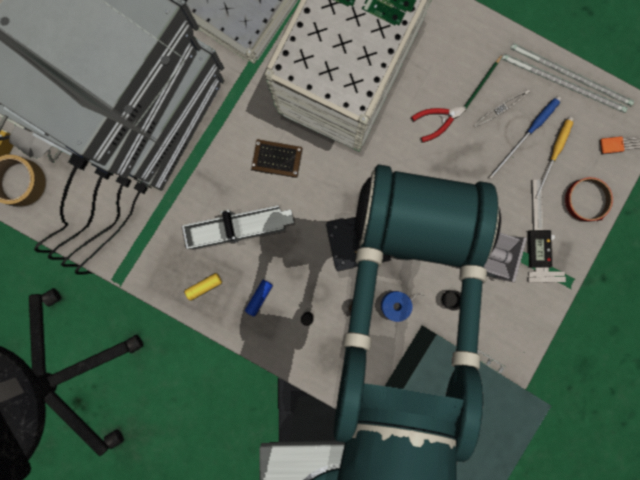

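The empty tray stands upright at (228,228) in the top view, and the bystanders are where they were. The arm is clear, so I'll hand in.

```bash
python3 -c "
from cell import job_done;print(job_done())"
```

```text
the job is handed in; nothing more can be done
None
```

The job is done. I gripped the tray by its handle, tipped it to 42° with the lip about 18 mm inside the trough's upper end, and put the empty tray back where it came from. It was handed in at about 18 s.

- **Pins:** the top view after tipping showed both lying in one line on the fold, end to end against the end plate. The gripper did not touch them.
- **Tray:** it stands upright and released, about 2 mm from where it started. Wall and handle heights measured as before.
- **Bystanders and look-alikes:** the side view shows those it covers unmoved, and so does the top view, except for the bottle, which the arm hides there.
- **Forces:** every reading I took stayed at or below about 5 N.
- **Disagreeing check:** just after the pins ran out, the vertical force read about -0.2 N, where an empty tray should give about -2.2 N. I raised the lip 5 mm; it then read -1.4 N and -1.5 N, so a light touch then cannot be ruled out.
- **Not checked:** in the last top view the arm covered most of the trough, so the pins' final position rests on the view taken after tipping. Nothing came near the trough after that.

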